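# Bring up the air on the dispensing station

### The job

Bring up the air on the glue-dispensing station by pressing its mushroom knobs in with the fingertips: first the blue one (main air), then the yellow (clamp), then the green (dispense), each gently and fully home, where it stays. Do not touch the red shut-off valve at all. Leave the black sleeves, the black ring and the tweezers standing or lying where they are: nothing is to be picked up or shoved aside.

Things in the scene. Friction and masses are not known exactly. Their poses are not given: they have to be found in the camera images.
- plate: The station's flat dark grey base plate, 300 (x) x 520 (y) x 20 mm thick, fixed; its top is 20 mm above the bench. Origin at the centre of its underside. A low aluminium air rail (18 x 400 mm, 16 mm above the plate) runs along its near edge. All valves stand on it, bolted down, in four places about 150 mm apart; which colour stands where changes.
- valve_blue: The main air valve: black block 42 x 42 mm on an aluminium foot 56 x 44 mm, 50 mm tall, fixed on the plate, with a blue mushroom knob on its top. Origin at the centre of the underside of the foot, 20 mm above the bench. It must not take more than 30 N.
- blue_top (a point): Centre of the top of the blue mushroom knob (36 mm across, 10 mm thick, nearly flat on top); moves with the knob. 94 mm above the bench with the knob fully out, 84 mm with it fully in.
- blue (a joint): How far the blue knob is pushed straight down, m: 0 = fully out, 0.010 = fully home on its hard stop. It starts out (0 to 0.001). Pushing takes about 5 N all the way; there is no spring: it stays where it is left.
- valve_yellow: The clamp valve: black block 42 x 42 mm on an aluminium foot 56 x 44 mm, 65 mm tall, fixed on the plate, with a yellow mushroom knob on its top. Origin at the centre of the underside of the foot, 20 mm above the bench. It must not take more than 30 N.
- yellow_top (a point): Centre of the top of the yellow mushroom knob (36 mm across, 10 mm thick, nearly flat on top); moves with the knob. 109 mm above the bench with the knob fully out, 99 mm with it fully in.
- yellow (a joint): How far the yellow knob is pushed straight down, m: 0 = fully out, 0.010 = fully home on its hard stop. It starts out (0 to 0.001). Pushing takes about 5 N all the way; there is no spring: it stays where it is left.
- valve_green: The dispense valve: black block 42 x 42 mm on an aluminium foot 56 x 44 mm, 40 mm tall, fixed on the plate, with a green mushroom knob on its top. Origin at the centre of the underside of the foot, 20 mm above the bench. It must not take more than 30 N.
- green_top (a point): Centre of the top of the green mushroom knob (36 mm across, 10 mm thick, nearly flat on top); moves with the knob. 84 mm above the bench with the knob fully out, 74 mm with it fully in.
- green (a joint): How far the green knob is pushed straight down, m: 0 = fully out, 0.010 = fully home on its hard stop. It starts out (0 to 0.001). Pushing takes about 5 N all the way; there is no spring: it stays where it is left.
- valve_red: The shut-off valve: black block 42 x 42 mm on an aluminium foot 56 x 44 mm, 50 mm tall, fixed on the plate, with a red mushroom knob on its top. Origin at the centre of the underside of the foot, 20 mm above the bench. It must not be touched.
- red_top (a point): Centre of the top of the red mushroom knob (36 mm across, 10 mm thick, nearly flat on top); moves with the knob. 94 mm above the bench with the knob fully out, 84 mm with it fully in.
- red (a joint): How far the red knob is pushed straight down, m: 0 = fully out, 0.010 = fully home on its hard stop. It starts out; pushing it in would need about 5 N and it would stay in.
- sleeve_a: Loose black vented sleeve, an upright cylinder 40 mm across, 75 mm tall, 0.1 to 0.2 kg, standing on the plate between the valves, towards the plate's near right part. Origin at the centre of its underside. A bystander.
- sleeve_b: Loose black vented sleeve, an upright cylinder 40 mm across, 75 mm tall, 0.1 to 0.2 kg, standing on the plate between the valves, towards the plate's far left part. Origin at the centre of its underside. A bystander.
- collar: Loose flat black ring, 44 mm across, hole 24 mm, 14 mm tall, lying near the plate's far edge. Origin at the centre of its underside. A bystander.
- tweezers: Loose steel tweezers, 130 mm long, 6 mm tall, lying on the bench to the right of the plate, its length along its own x. Origin near its middle, on the underside. A bystander.

How it is judged:
By the outcome, as a careful person would: the job done as asked, in the order asked, and still so for the second after the job is handed in, with the robot touching nothing.
It also fails if it takes over 42 s, if anything falls off the work surface, if the arm or the gripper's body presses on something with over 40 N, if the wrist force passes 120 N, or if a joint passes its speed limit or range.

### The arm

A 6-joint arm with a two-finger parallel gripper is mounted at the origin on the work surface. World frame = base frame: x ahead of the robot, y to its left, z up, the work surface at z = 0. Lengths are in m, angles in rad, forces in N, time in s.
With the tool pointing down it reaches from about 0.15 to 0.775 m from the base axis. Payload 6.1 kg.
Tool frame: the origin (TCP) lies between the finger pads; the fingertips stand 11 mm ahead of it and the grasp point (between the pads) lies 8 mm behind it; z points along the fingers, y is the line along which they close (so a half turn about z gives the same grasp; the last joint's range is limited). The gripper opens to 85 mm and grips with 20 to 120 N. Pads are 22 mm wide; open, the fingers measure 114 mm over their backs; the gripper's body (76 mm by 85 mm) begins 54 mm behind the grasp point. The pads swing forward as they close: fully open they stand 13 mm farther back than shut.
Start: joints at [-1.273, 0.126, -0.04, 1.405, 0, 1.571], TCP at [0.154, -0.502, 0.242] pointing down, gripper open.
Joint ranges: [-2.72, 2.72], [-0.95, 1.95], [-1.27, 1.35], [-1.78, 2.02], [-1.46, 1.47], [-3.14, 3.14]. Speed limits (rad/s): [2.39, 2.39, 3.01, 3.14, 3.14, 3.14].

### API

Orientations are given as a rotation vector (axis times angle).
In Python, from rig import * gives the robot as it stands.
- The arm moves only by the tool arm_command, never from a script. Its argument "increments" is a list that holds one entry, the list of rows, each a list of 7 numbers: the shift along the tool's x, y, z in units of 15 cm (1.0 is 15 cm), then the turn, a rotation vector about the tool's x, y, z in units of pi/4 rad (1.0 is pi/4 rad), then the opening, from -1 (shut) to 1 (fully open). A call has 1 to 10 rows; each row is the pose to reach, as a shift and turn from the pose commanded when the call began, along the tool's axes at that moment; what a row does not reach only later rows make up. A row lasts 1/10 s, in which the tool goes at most 50 mm and 8.59 degrees, less where a joint would pass 70% of its speed; a pose out of reach is approached as far as the arm can. A call with a number of a shift or a turn outside -1 to 1 is refused whole. A call with a gripper value outside its range is refused whole. The fingers move at their own pace and stop on an object; "grip_force" is the grip in N (left out, the last holds). Time passes only in rows, so rows that repeat a pose let the fingers close. It gives the time, the measured TCP pose, the force, the opening and the grip force at its end, in the units of the state.
- get_state(): the state, without advancing time (a new reading comes with each control period).
- get_image(name): name is "side" or "top"; returns the picture (480x640x3 uint8, red, green, blue); there is no depth.
- camera_params(name): a dict with "intrinsics" (3x3 intrinsics, pixels), "R" (3x3) and "t" (3): a world point X has camera coordinates R X + t. Camera axes: x right, y down, z forward; pixel columns grow to the right and rows downward; lengths in m; the calibration is good to about 2 mm. A picture is of the moment at which its call begins. camera_params takes no time and is no camera call.
- finish_job(): hands the job in; it is judged then, once.
The state is a dict: "clock": time; "joints": joint angles; "dq": joint speeds; "tau": joint torques, N m; "tcp_pos": TCP position; "orientation": TCP orientation; "ft_force": force on the tool from outside, world axes, zero at the start; "moment": the same for the moment, N m; "width": finger opening in m; "finger_force": force on a finger pad.
Only numpy, scipy, OpenCV 4.12 (cv2) and the standard library are available. Lean on these libraries where they do the work, as an engineer would, in place of code of your own. Each camera call takes 0.05 s, during which the arm holds its last target. There are 200 camera calls.

## Working session

There is one attempt and no reset: what is moved stays moved. The work goes in short steps, Python scripts to look and compute and a tool call to move; the robot and the scene stay as the last step left them, time stands still between calls to the robot, and variables do not carry over. Pictures are saved under pics/ and viewed, at most 10 in all, crops included, and the job is handed in when it is done.

Besides the shell and the picture viewer there is one more tool, called in YAML: its name, and indented under it one key for each argument. arm_command: Moves the arm, as the interface text tells. Shifts and turns lie within -1 to 1; 1 stands for 15 cm of shift or pi/4 rad of turn. Its arguments: {"type":"object","properties":{"increments":{"type":"array"},"grip_force":{"type":"number"}},"required":["increments"]}

```bash
mkdir -p pics
python3 - <<'E'
from rig import *
import cv2,numpy as np
for n in("side","top"):
    im=get_image(n); cv2.imwrite(f"pics/{n}0.png",im[:,:,::-1]); p=camera_params(n); print(n,p)
s=get_state(); print(s)
E
```

```text
side {'intrinsics': array([[448.77478782,   0.        , 318.05324624],
       [  0.        , 448.77478782, 240.04697177],
       [  0.        ,   0.        ,   1.        ]]), 'R': array([[-0.91863372, -0.39507585, -0.00521247],
       [-0.29075994,  0.68489235, -0.6681176 ],
       [ 0.26752711, -0.61223977, -0.74403744]]), 't': array([0.49972999, 0.29157674, 0.62805445])}
top {'intrinsics': array([[561.10303708,   0.        , 317.41196149],
       [  0.        , 561.10303708, 241.62102394],
       [  0.        ,   0.        ,   1.        ]]), 'R': array([[ 8.07395695e-03, -9.99963783e-01,  2.69130216e-03],
       [-9.75254062e-01, -8.46904156e-03, -2.20924851e-01],
       [ 2.20939643e-01, -8.40965622e-04, -9.75287120e-01]]), 't': array([-0.09609773,  0.56475656,  1.02773364])}
{'clock': 0.1, 'joints': array([-1.27301465e+00,  1.26299418e-01, -4.05206001e-02,  1.40538300e+00,
       -1.36420516e-05,  1.57082725e+00]), 'dq': array([ 0.00086957, -0.00150841,  0.00436439, -0.00032073, -0.00147741,
       -0.00118776]), 'tau': array([ 1.88488288e-03, -4.36909568e+01,  3.53603554e+01,  1.38439171e-02,
        2.43285804e-04, -6.39914489e-06]), 'tcp_pos': array([ 0.15392763, -0.50155756,  0.24161073]), 'orientation': array([-3.10546821e+00, -4.65773987e-01,  3.48850343e-04]), 'ft_force': array([-0.03185906,  0.74738864, -0.27112881]), 'moment': array([0.0103005 , 0.02262981, 0.01906623]), 'finger_force': 0.0, 'width': 0.08545783874207862}
```

View pics/top0.png

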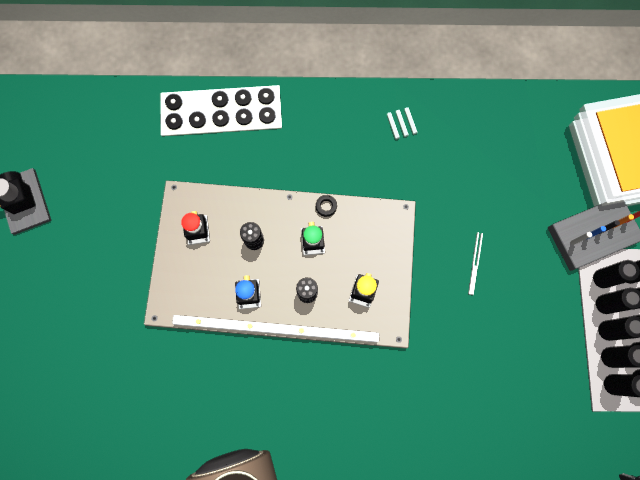

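View pics/side0.png

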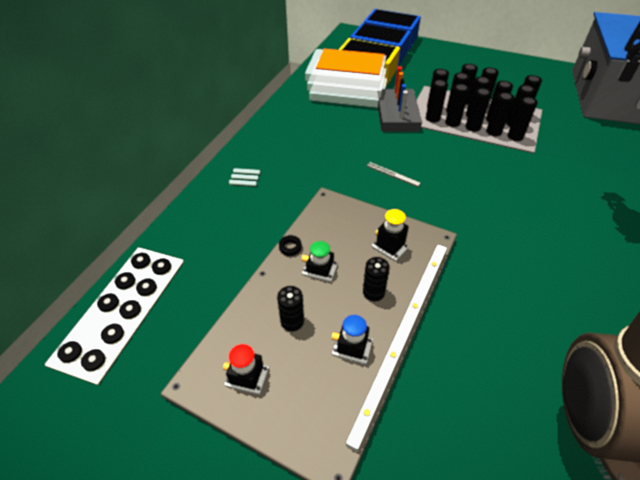

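```bash
cat > h.py <<'E'
from rig import *
import cv2,numpy as np
from scipy.spatial.transform import Rotation as Rn
H={'blue':(100,125),'yellow':(22,34),'green':(50,75)}
PX={'blue':((246,290),(354,326)),'yellow':((367,286),(395,217)),'green':((313,235),(320,249)),'red':((191,223),(242,356))}
def P(n):
    p=camera_params(n); return p['intrinsics']@np.c_[p['R'],p['t']]
def blob(im,c,guess):
    h=cv2.cvtColor(im,cv2.COLOR_RGB2HSV); H0=h[...,0]
    m=((H0<6)|(H0>174)) if c=='red' else (H0>=H[c][0])&(H0<=H[c][1])
    m=(m&(h[...,1]>130)&(h[...,2]>(120 if c=='green' else 80))).astype('uint8')
    roi=np.zeros_like(m); cv2.circle(roi,guess,22,1,-1); m&=roi
    n,l,s,ce=cv2.connectedComponentsWithStats(m); k=1+s[1:,4].argmax(); return ce[k],s[k]
def tri(a,b): 
    x=cv2.triangulatePoints(P('top'),P('side'),np.array(a,float),np.array(b,float)).ravel(); return x[:3]/x[3]
E
python3 - <<'E'
from h import *
t=get_image('top');s=get_image('side'); R=Rn.from_rotvec(get_state()['orientation']);tc=get_state()['tcp_pos']
print(R.as_matrix().round(3))
for c,(a,b) in PX.items():
    (ca,sa),(cb,sb)=blob(t,c,a),blob(s,c,b); X=tri(ca,cb); print(c,ca.round(1),sa,cb.round(1),sb,X.round(4),'tool',((R.inv().apply(X-tc))/.15).round(3))
for n,a,b in(('sleeveA',(307,284),(376,264)),('sleeveB',(251,229),(290,295))): print(n,tri(a,b).round(3))
E
```

```text
[[ 0.956  0.293 -0.   ]
 [ 0.293 -0.956  0.001]
 [-0.    -0.001 -1.   ]]
blue [244.4 289.1] [236 280  18  19 287] [354.3 325.2] [342 315  25  21 404] [0.4673 0.0436 0.091 ] tool [ 3.064 -2.861  1.008]
yellow [366.4 284.9] [357 274  20  22 294] [394.9 216.3] [385 209  21  16 265] [ 0.475  -0.1819  0.1057] tool [ 2.672 -1.409  0.909]
green [312.4 234.1] [304 226  18  17 238] [319.5 248.6] [310 241  20  16 249] [ 0.5762 -0.0816  0.0801] tool [ 3.513 -1.85   1.08 ]
red [190.2 221.6] [181 213  19  18 269] [241.  355.4] [228 344  27  24 498] [0.5958 0.1515 0.0917] tool [ 4.093 -3.298  1.004]
sleeveA [ 0.475 -0.073  0.098]
sleeveB [0.579 0.034 0.095]
```

arm_command:
  increments:
    - [[0.3, -0.28, 0, 0, 0, 0, -1], [0.6, -0.56, 0, 0, 0, 0, -1], [0.8, -0.75, 0, 0, 0, 0, -1], [1, -0.95, 0, 0, 0, 0, -1], [1, -0.95, 0, 0, 0, 0, -1]]
  grip_force: 30

```text
clock: 0.7
tcp_pos: [0.2568, -0.3179, 0.2426]
orientation: [-3.105, -0.474, -0.001]
ft_force: [-0.2, -0.4, -0.4]
width: 0.0122
finger_force: 0.0
```

arm_command:
  increments:
    - [[0.25, -0.24, 0, 0, 0, 0, -1], [0.5, -0.48, 0, 0, 0, 0, -1], [0.75, -0.71, 0, 0, 0, 0, -1], [1, -0.95, 0, 0, 0, 0, -1], [1, -0.95, 0, 0, 0, 0, -1]]

```text
clock: 1.2
tcp_pos: [0.359, -0.1379, 0.2422]
orientation: [-3.104, -0.477, -0.001]
ft_force: [0.4, -1.7, -0.5]
width: -0.0002
finger_force: 0.0
```

arm_command:
  increments:
    - [[0.25, -0.24, 0, 0, 0, 0, -1], [0.5, -0.48, 0, 0, 0, 0, -1], [0.75, -0.71, 0, 0, 0, 0, -1], [1, -0.95, 0, 0, 0, 0, -1], [1, -0.95, 0, 0, 0, 0, -1], [1, -0.95, 0, 0, 0, 0, -1], [1, -0.95, 0, 0, 0, 0, -1]]

```text
clock: 1.9
tcp_pos: [0.4585, 0.0378, 0.2421]
orientation: [3.107, 0.465, -0.001]
ft_force: [-0.6, -0.5, 0.7]
width: -0.0002
finger_force: 0.0
```

arm_command:
  increments:
    - [[0.07, -0.02, 0.2, 0, 0, 0, -1], [0.07, -0.02, 0.4, 0, 0, 0, -1], [0.07, -0.02, 0.6, 0, 0, 0, -1], [0.07, -0.02, 0.75, 0, 0, 0, -1], [0.07, -0.02, 0.8, 0, 0, 0, -1], [0.07, -0.02, 0.8, 0, 0, 0, -1], [0.07, -0.02, 0.8, 0, 0, 0, -1]]

```text
clock: 2.6
tcp_pos: [0.4684, 0.044, 0.1236]
orientation: [3.107, 0.464, 0.003]
ft_force: [0.0, 0.4, 1.0]
width: -0.0
finger_force: 0.0
```

Run:
```python
from h import *
im=get_image('side'); t=get_image('top')
a=cv2.resize(im[180:420,200:460],None,fx=1.5,fy=1.5,interpolation=2);b=cv2.resize(t[180:420,150:410],None,fx=1.5,fy=1.5)
cv2.imwrite('pics/c1.png',np.hstack([a,b])[:,:,::-1]); print(get_state()['ft_force'],get_state()['tcp_pos'])
```

```text
[ 0.77267573  1.1029409  -0.17365368] [0.4688441  0.04447514 0.12383141]
```

View pics/c1.png

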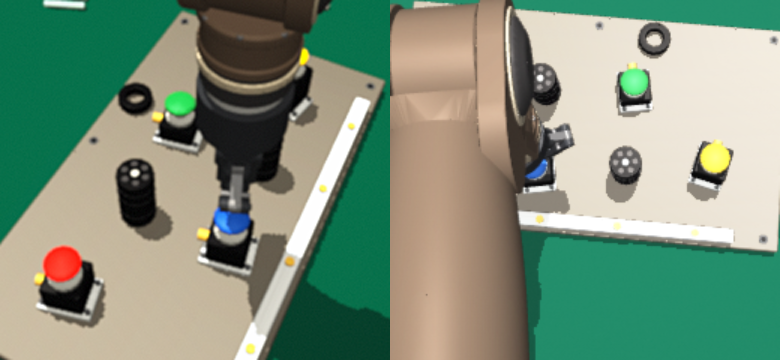

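arm_command:
  increments:
    - [[0, 0, 0.04, 0, 0, 0, -1], [0, 0, 0.08, 0, 0, 0, -1], [0, 0, 0.1, 0, 0, 0, -1], [0, 0, 0.11, 0, 0, 0, -1], [0, 0, 0.12, 0, 0, 0, -1], [0, 0, 0.13, 0, 0, 0, -1], [0, 0, 0.14, 0, 0, 0, -1], [0, 0, 0.15, 0, 0, 0, -1], [0, 0, 0.15, 0, 0, 0, -1], [0, 0, 0.15, 0, 0, 0, -1]]

```text
clock: 3.7
tcp_pos: [0.4679, 0.0448, 0.0998]
orientation: [-3.107, -0.466, 0.0]
ft_force: [-2.2, 1.0, 2.5]
width: -0.0001
finger_force: 1.5
```

arm_command:
  increments:
    - [[0, 0, 0.005, 0, 0, 0, -1], [0, 0, 0.01, 0, 0, 0, -1], [0, 0, 0.015, 0, 0, 0, -1], [0, 0, 0.02, 0, 0, 0, -1], [0, 0, 0.025, 0, 0, 0, -1], [0, 0, 0.025, 0, 0, 0, -1]]

```text
clock: 4.3
tcp_pos: [0.4679, 0.0448, 0.0959]
orientation: [-3.107, -0.466, 0.0]
ft_force: [-2.6, 0.6, 3.7]
width: 0.0
finger_force: 1.5
```

arm_command:
  increments:
    - [[0, 0, 0.004, 0, 0, 0, -1], [0, 0, 0.008, 0, 0, 0, -1], [0, 0, 0.008, 0, 0, 0, -1]]

```text
clock: 4.6
tcp_pos: [0.468, 0.0448, 0.0949]
orientation: [-3.107, -0.466, -0.0]
ft_force: [-3.0, 0.8, 5.0]
width: 0.0001
finger_force: 2.5
```

arm_command:
  increments:
    - [[0, 0, 0.003, 0, 0, 0, -1], [0, 0, 0.006, 0, 0, 0, -1], [0, 0, 0.006, 0, 0, 0, -1]]

```text
clock: 4.9
tcp_pos: [0.468, 0.0448, 0.0948]
orientation: [3.107, 0.466, 0.001]
ft_force: [-5.4, 0.7, 11.1]
width: -0.0
finger_force: 5.7
```

arm_command:
  increments:
    - [[0, 0, -0.1, 0, 0, 0, -1], [0, 0, -0.3, 0, 0, 0, -1], [0, 0, -0.5, 0, 0, 0, -1], [0, 0, -0.5, 0, 0, 0, -1], [-0.07, 0.25, -0.5, 0, 0, 0, -1], [-0.14, 0.5, -0.5, 0, 0, 0, -1], [-0.2, 0.73, -0.5, 0, 0, 0, -1], [-0.2, 0.73, -0.5, 0, 0, 0, -1]]

```text
clock: 5.7
tcp_pos: [0.4716, -0.0719, 0.1679]
orientation: [3.107, 0.459, -0.001]
ft_force: [-0.2, -0.1, -0.5]
width: -0.0005
finger_force: 0.0
```

arm_command:
  increments:
    - [[-0.07, 0.25, 0, 0, 0, 0, -1], [-0.14, 0.5, 0, 0, 0, 0, -1], [-0.2, 0.73, 0, 0, 0, 0, -1], [-0.2, 0.73, 0, 0, 0, 0, -1], [-0.2, 0.73, 0, 0, 0, 0, -1], [-0.2, 0.73, 0, 0, 0, 0, -1]]

```text
clock: 6.3
tcp_pos: [0.4747, -0.1813, 0.1684]
orientation: [-3.106, -0.467, 0.001]
ft_force: [-0.9, -0.2, 0.7]
width: -0.0003
finger_force: 0.0
```

Run:
```python
from h import *
t=get_image('top');s=get_image('side')
for c in('blue',):
    ca,cb=blob(t,c,PX[c][0]),blob(s,c,PX[c][1]); print(c,ca,cb,tri(ca[0],cb[0]))
S=get_state();R=Rn.from_rotvec(S['orientation']);print(S['tcp_pos'],S['ft_force'])
for X in([.475,-.1819,.130],[.5762,-.0816,.11]):print((R.inv().apply(np.array(X)-S['tcp_pos'])/.15).round(3))
a=cv2.resize(s[180:420,200:460],None,fx=1.5,fy=1.5,interpolation=2);b=cv2.resize(t[180:420,150:410],None,fx=1.5,fy=1.5)
cv2.imwrite('pics/c2.png',np.hstack([a,b])[:,:,::-1])
```

```text
blue (array([245.03367003, 289.96969697]), array([236, 281,  19,  19, 297], dtype=int32)) (array([353.85888078, 328.7080292 ]), array([342, 318,  25,  22, 411], dtype=int32)) [0.46723034 0.04358841 0.08094731]
[ 0.47488095 -0.1811016   0.16874537] [ 0.67840591  0.20857293 -0.30292805]
[-0.001  0.005  0.258]
[ 0.841 -0.435  0.392]
```

View pics/c2.png

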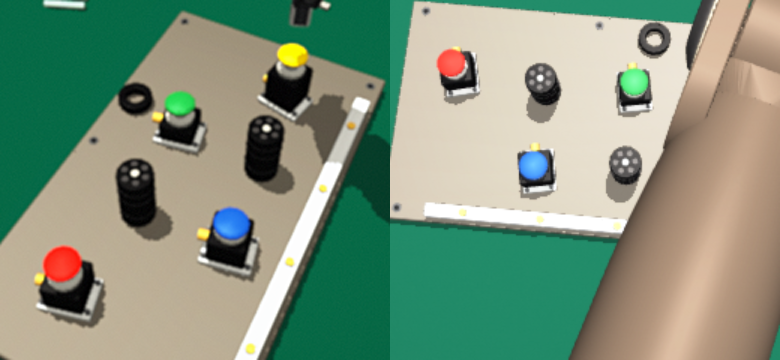

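Blue knob went down 10 mm (z 0.0910 → 0.0809) and the sleeves are unmoved; the fingertips are above yellow (side crop 300,10 above knob 292,55).

arm_command:
  increments:
    - [[0, 0, 0.1, 0, 0, 0, -1], [0, 0, 0.2, 0, 0, 0, -1], [0, 0, 0.26, 0, 0, 0, -1], [0, 0, 0.29, 0, 0, 0, -1], [0, 0, 0.305, 0, 0, 0, -1], [0, 0, 0.315, 0, 0, 0, -1], [0, 0, 0.325, 0, 0, 0, -1], [0, 0, 0.335, 0, 0, 0, -1], [0, 0, 0.345, 0, 0, 0, -1], [0, 0, 0.35, 0, 0, 0, -1]]

```text
clock: 7.4
tcp_pos: [0.4752, -0.1823, 0.117]
orientation: [3.106, 0.466, 0.002]
ft_force: [0.1, 0.9, 5.3]
width: 0.0002
finger_force: 2.4
```

arm_command:
  increments:
    - [[0, 0, 0.005, 0, 0, 0, -1], [0, 0, 0.01, 0, 0, 0, -1], [0, 0, 0.015, 0, 0, 0, -1], [0, 0, 0.02, 0, 0, 0, -1], [0, 0, 0.025, 0, 0, 0, -1], [0, 0, 0.03, 0, 0, 0, -1], [0, 0, 0.03, 0, 0, 0, -1]]

```text
clock: 8.1
tcp_pos: [0.4751, -0.1823, 0.1119]
orientation: [3.107, 0.466, 0.001]
ft_force: [0.7, -0.5, 3.2]
width: -0.0004
finger_force: 1.7
```

arm_command:
  increments:
    - [[0, 0, 0.004, 0, 0, 0, -1], [0, 0, 0.008, 0, 0, 0, -1], [0, 0, 0.012, 0, 0, 0, -1], [0, 0, 0.012, 0, 0, 0, -1]]

```text
clock: 8.5
tcp_pos: [0.475, -0.1823, 0.1101]
orientation: [3.107, 0.466, 0.001]
ft_force: [1.8, -0.3, 3.2]
width: -0.0004
finger_force: 1.9
```

arm_command:
  increments:
    - [[0, 0, 0.003, 0, 0, 0, -1], [0, 0, 0.006, 0, 0, 0, -1], [0, 0, 0.006, 0, 0, 0, -1]]

```text
clock: 8.8
tcp_pos: [0.4751, -0.1823, 0.1099]
orientation: [3.106, 0.466, 0.001]
ft_force: [1.4, -1.3, 7.3]
width: -0.0005
finger_force: 4.1
```

arm_command:
  increments:
    - [[0, 0, 0.003, 0, 0, 0, -1], [0, 0, 0.006, 0, 0, 0, -1], [0, 0, 0.006, 0, 0, 0, -1]]

```text
clock: 9.1
tcp_pos: [0.4752, -0.1823, 0.1098]
orientation: [3.106, 0.466, 0.002]
ft_force: [-1.9, 0.0, 13.0]
width: 0.0
finger_force: 6.9
```

arm_command:
  increments:
    - [[0, 0, -0.1, 0, 0, 0, -1], [0, 0, -0.25, 0, 0, 0, -1], [0, 0, -0.4, 0, 0, 0, -1], [0, 0, -0.4, 0, 0, 0, -1], [0.28, -0.15, -0.4, 0, 0, 0, -1], [0.56, -0.3, -0.4, 0, 0, 0, -1], [0.84, -0.44, -0.4, 0, 0, 0, -1], [0.84, -0.44, -0.4, 0, 0, 0, -1], [0.84, -0.44, -0.4, 0, 0, 0, -1], [0.84, -0.44, -0.4, 0, 0, 0, -1]]

```text
clock: 10.1
tcp_pos: [0.5747, -0.0824, 0.1672]
orientation: [-3.106, -0.465, 0.004]
ft_force: [-0.3, -1.0, 0.6]
width: -0.0001
finger_force: 0.0
```

Run:
```python
from h import *
t=get_image('top');s=get_image('side')
c='yellow'
ca,cb=blob(t,c,PX[c][0]),blob(s,c,PX[c][1]); print(c,ca,cb,tri(ca[0],cb[0]))
S=get_state();print(S['tcp_pos'],S['ft_force'])
a=cv2.resize(s[180:420,200:460],None,fx=1.5,fy=1.5,interpolation=2);b=cv2.resize(t[180:420,150:410],None,fx=1.5,fy=1.5)
cv2.imwrite('pics/c3.png',np.hstack([a,b])[:,:,::-1])
```

```text
yellow (array([365.77054795, 285.88356164]), array([356, 276,  20,  21, 292], dtype=int32)) (array([394.13533835, 220.16917293]), array([384, 213,  21,  16, 266], dtype=int32)) [ 0.47484237 -0.18154459  0.09631837]
[ 0.57483108 -0.0829376   0.16799329] [0.33359416 1.1844563  0.02592248]
```

View pics/c3.png

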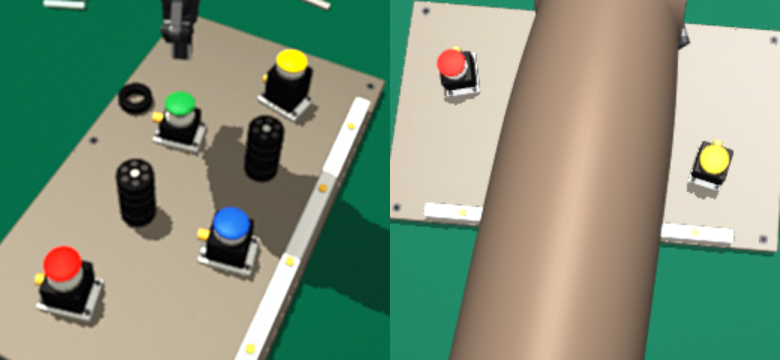

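Yellow dropped 9.4 mm by the cameras and hit its stop at the expected height; the tips hang above green (crop 180,50 over knob 180,103).

arm_command:
  increments:
    - [[0.01, -0.003, 0.15, 0, 0, 0, -1], [0.01, -0.003, 0.3, 0, 0, 0, -1], [0.01, -0.003, 0.4, 0, 0, 0, -1], [0.01, -0.003, 0.44, 0, 0, 0, -1], [0.01, -0.003, 0.46, 0, 0, 0, -1], [0.01, -0.003, 0.475, 0, 0, 0, -1], [0.01, -0.003, 0.485, 0, 0, 0, -1], [0.01, -0.003, 0.495, 0, 0, 0, -1], [0.01, -0.003, 0.505, 0, 0, 0, -1], [0.01, -0.003, 0.51, 0, 0, 0, -1]]

```text
clock: 11.2
tcp_pos: [0.5777, -0.0813, 0.0926]
orientation: [3.106, 0.466, 0.002]
ft_force: [-1.0, 0.2, 4.4]
width: -0.0003
finger_force: 2.4
```

arm_command:
  increments:
    - [[0, 0, 0.005, 0, 0, 0, -1], [0, 0, 0.01, 0, 0, 0, -1], [0, 0, 0.015, 0, 0, 0, -1], [0, 0, 0.02, 0, 0, 0, -1], [0, 0, 0.025, 0, 0, 0, -1], [0, 0, 0.03, 0, 0, 0, -1], [0, 0, 0.03, 0, 0, 0, -1]]

```text
clock: 11.9
tcp_pos: [0.5776, -0.0813, 0.0873]
orientation: [3.107, 0.466, 0.001]
ft_force: [1.2, -1.0, 3.1]
width: -0.0002
finger_force: 1.8
```

arm_command:
  increments:
    - [[0, 0, 0.004, 0, 0, 0, -1], [0, 0, 0.008, 0, 0, 0, -1], [0, 0, 0.012, 0, 0, 0, -1], [0, 0, 0.016, 0, 0, 0, -1], [0, 0, 0.016, 0, 0, 0, -1]]

```text
clock: 12.4
tcp_pos: [0.5775, -0.0813, 0.085]
orientation: [3.107, 0.466, 0.001]
ft_force: [2.3, -1.3, 4.1]
width: 0.0003
finger_force: 2.2
```

arm_command:
  increments:
    - [[0, 0, 0.003, 0, 0, 0, -1], [0, 0, 0.006, 0, 0, 0, -1], [0, 0, 0.006, 0, 0, 0, -1]]

```text
clock: 12.7
tcp_pos: [0.5775, -0.0813, 0.0849]
orientation: [3.107, 0.466, 0.002]
ft_force: [1.0, -1.3, 9.5]
width: 0.0002
finger_force: 4.5
```

arm_command:
  increments:
    - [[0, 0, 0.002, 0, 0, 0, -1], [0, 0, 0.004, 0, 0, 0, -1], [0, 0, 0.004, 0, 0, 0, -1]]

```text
clock: 13.0
tcp_pos: [0.5775, -0.0813, 0.0848]
orientation: [3.106, 0.466, 0.002]
ft_force: [-0.6, -1.4, 12.1]
width: -0.0
finger_force: 6.2
```

arm_command:
  increments:
    - [[0, 0, -0.1, 0, 0, 0, -1], [0, 0, -0.3, 0, 0, 0, -1], [0, 0, -0.5, 0, 0, 0, -1], [0, 0, -0.75, 0, 0, 0, -1], [0, 0, -0.75, 0, 0, 0, -1], [-0.2, 0.25, -0.8, 0, 0, 0, -1], [-0.4, 0.5, -0.8, 0, 0, 0, -1], [-0.6, 0.75, -0.8, 0, 0, 0, -1], [-0.8, 1, -0.8, 0, 0, 0, -1], [-0.8, 1, -0.8, 0, 0, 0, -1]]

```text
clock: 14.0
tcp_pos: [0.5033, -0.2636, 0.2016]
orientation: [-3.107, -0.456, 0.006]
ft_force: [0.4, 0.3, 0.2]
width: -0.0001
finger_force: 0.0
```

arm_command:
  increments:
    - [[-0.2, 0.25, 0, 0, 0, 0, -1], [-0.4, 0.5, 0, 0, 0, 0, -1], [-0.6, 0.75, 0, 0, 0, 0, -1], [-0.8, 1, 0, 0, 0, 0, -1], [-0.8, 1, 0, 0, 0, 0, -1], [-0.8, 1, 0, 0, 0, 0, -1], [-0.8, 1, 0, 0, 0, 0, -1], [-0.8, 1, 0, 0, 0, 0, -1]]

```text
clock: 14.8
tcp_pos: [0.4364, -0.4369, 0.2032]
orientation: [-3.105, -0.469, 0.0]
ft_force: [0.5, 1.1, -0.2]
width: -0.0
finger_force: 0.0
```

Run:
```python
from h import *
t=get_image('top');s=get_image('side')
for c in PX:
    ca,cb=blob(t,c,PX[c][0]),blob(s,c,PX[c][1]); print(c,ca[0].round(1),cb[0].round(1),tri(ca[0],cb[0]).round(4))
S=get_state();print(S['tcp_pos'],S['ft_force'],S['dq'].round(3))
a=cv2.resize(s[150:420,200:460],None,fx=1.5,fy=1.5,interpolation=2);b=cv2.resize(t[150:420,150:410],None,fx=1.5,fy=1.5)
cv2.imwrite('pics/c4.png',np.hstack([a,b])[:,:,::-1])
```

```text
blue [245. 290.] [353.9 328.7] [0.4672 0.0436 0.0809]
yellow [365.8 285.9] [394.2 220.2] [ 0.4748 -0.1815  0.0963]
green [312.4 235.3] [319.6 252.1] [ 0.5761 -0.0816  0.0708]
red [190.2 221.6] [241.  355.4] [0.5958 0.1515 0.0917]
[ 0.43652405 -0.4371773   0.20354934] [ 0.16877413  0.47579243 -0.76433136] [-0.004 -0.001  0.004 -0.002 -0.002 -0.002]
```

View pics/c4.png

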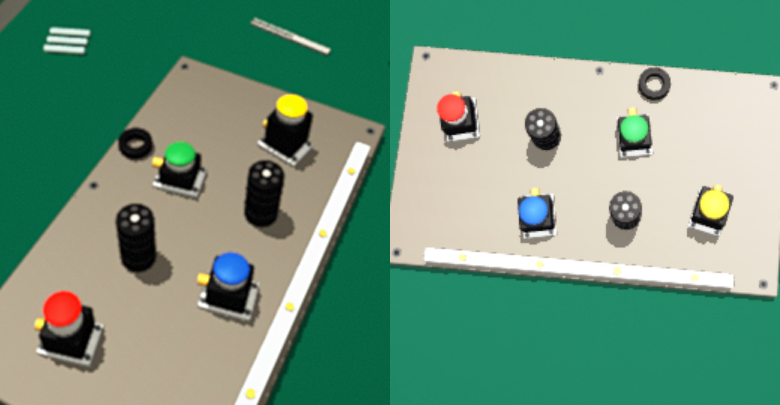

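All three knobs are home, with blob centres about 3 mm under their nominal tops. Red is unmoved at (190,222), and the bystanders are where they were.

```bash
python3 -c "
from rig import *
print(finish_job())"
```

```text
the job is handed in; nothing more can be done
None
```

I pressed the blue, yellow and green knobs fully home in that order, with at most about 13 N read at the end of any press step; I touched neither the red valve nor the loose parts, and handed the job in at about 15 s.

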